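# Load the ring blank and unclip the cleaning cassette

## Task

From the white bin of brass bits pick out the ring blank (the only piece with a hole through it) and set it down in the open tray on top of the grey cassette, without dropping it from a height. Then pinch the cassette's two steel side catches together so that it comes free of its dock, lift it level with the ring inside to at least 10 cm above the bench, and finish while holding it there by the catches. Leave the other brass bits in the bin and the other things on the bench where they are.

Things in the scene. Friction and masses are not known exactly. Their poses are not given: they have to be found in the camera images.
- ring: the ring blank: brass ring lying flat in the bin, outside diameter 26 mm, bore 19 mm, height 12 mm, 17 to 35 g. Origin: centre of its underside, z along its axis (up).
- bin: open white plastic bin fixed to the bench, outside 160 (its x) x 190 (its y) x 28 mm high, walls and floor 5 mm thick. Origin: centre of its underside on the bench. Five brass bits lie spread on its floor, the ring among them: centres about 50 mm apart or more, near the corners of a 70 x 92 mm rectangle and at the middle.
- slug: a bystander in the bin: solid brass disc, diameter 26 mm, height 12 mm. Origin: centre of its underside.
- bar: a bystander in the bin: square brass bar 50 (its x) x 10 x 10 mm. Origin: centre of its underside.
- strip: a bystander in the bin: flat brass strip 50 (its x) x 16 x 4 mm. Origin: centre of its underside.
- offcut: a bystander in the bin: brass cube of 14 mm. Origin: centre of its underside.
- cassette: grey plastic cassette clipped into the dock, 80 (its x) x 41 (its y) x 60 mm high, 0.13 to 0.26 kg. Open tray on top: inside 75 (x) x 36 (y) mm, floor 38 mm above the cassette's underside, rim at 60 mm, walls 2.5 mm. A steel spring catch stands off each long side (+y, -y). Origin: centre of its underside, 8 mm above the bench when docked; z up. About 1.5 mm of play in the dock.
- catch_left (a joint): travel (m) of the catch on the cassette's +y side: 0 sprung out, 0.006 fully pressed in. Its tooth, low down, hooks under a keeper of the dock; pressed in 5 mm or more it is clear and the cassette lifts straight up. The spring takes 3.6 N (start) to 9 N (fully in); a grip of about 40 N holds both catches in and carries the cassette.
- catch_right (a joint): travel (m) of the catch on the cassette's -y side: 0 sprung out, 0.006 fully pressed in; otherwise like catch_left.
- catch_left_pad (a point): centre of the outer face of the +y catch's finger pad, an upright steel plate 26 mm wide (cassette x) and 24 mm high, 38 to 62 mm above the cassette's underside. The two pads' outer faces are 66 mm apart at rest, 54 mm when both are fully pressed.
- catch_right_pad (a point): centre of the outer face of the -y catch's finger pad, like the other: 50 mm above the cassette's underside.
- dock: aluminium dock fixed to the bench: base plate 104 (its x) x 96 (its y) x 8 mm with end stops, guides and two keepers beside the catches, nothing higher than 28 mm above the bench. Origin: centre of its underside on the bench; its axes are parallel to the cassette's while docked.
- hammer: a bystander: hammer 260 mm long lying along its x. Origin: centre of its underside.
- jar: a bystander: small glass jar, diameter 60 mm, 70 mm high. Origin: centre of its underside.
- solder_block: a bystander: grey soldering block 60 (its x) x 100 (its y) x 25 mm high. Origin: centre of its underside.
- brush: a bystander: bench brush 200 mm long lying along its x. Origin: centre of its underside.
Things that resemble listed ones, but are neither listed nor needed, are in the scene too. Leave any green look-alike of the dock alone. What is shaped like the cassette but brown is not meant.

How it is judged:
On the way, in this order (a step that is already met when the one before it is completed fails the run):
1. the ring lies in the cassette's tray, let go, the cassette still docked (x of ring in the frame of cassette between -0.038 and 0.038 m and y of ring in the frame of cassette between -0.0185 and 0.0185 m and z of ring in the frame of cassette between 0.033 and 0.056 m and contact force between the fingers and ring below 0.05 N and linear speed of ring below 0.05 m/s and height (world z) of cassette below 0.015 m), for 0.2 s.
2. both catches are pinched in by the fingers and the cassette is off the dock (value of joint each of catch_left, catch_right above 0.004 m and height (world z) of cassette above 0.035 m and contact force between the fingers and cassette above 2 N), for 0.2 s.
At the end, for the whole second after the job is handed in: The cassette is held by the fingers with both catches pressed in more than 4 mm, its underside more than 100 mm above the bench, within 0.25 rad of level and still (under 0.05 m/s), clear of the dock, with the ring in its tray; the other four brass bits are in the bin (x of ring in the frame of cassette between -0.038 and 0.038 m and y of ring in the frame of cassette between -0.0185 and 0.0185 m and z of ring in the frame of cassette between 0.033 and 0.056 m and value of joint each of catch_left, catch_right above 0.004 m and height (world z) of cassette above 0.1 m and angle between cassette's own z axis and vertical below 0.25 rad and contact force between the fingers and cassette above 2 N and contact force between cassette and dock below 0.1 N and linear speed of cassette below 0.05 m/s and not (x of slug in the frame of bin above 0.082 m or x of slug in the frame of bin below -0.082 m or y of slug in the frame of bin above 0.097 m or y of slug in the frame of bin below -0.097 m or height (world z) of slug above 0.06 m) and not (x of bar in the frame of bin above 0.082 m or x of bar in the frame of bin below -0.082 m or y of bar in the frame of bin above 0.097 m or y of bar in the frame of bin below -0.097 m or height (world z) of bar above 0.06 m) and not (x of strip in the frame of bin above 0.082 m or x of strip in the frame of bin below -0.082 m or y of strip in the frame of bin above 0.097 m or y of strip in the frame of bin below -0.097 m or height (world z) of strip above 0.06 m) and not (x of offcut in the frame of bin above 0.082 m or x of offcut in the frame of bin below -0.082 m or y of offcut in the frame of bin above 0.097 m or y of offcut in the frame of bin below -0.097 m or height (world z) of offcut above 0.06 m)); the arm keeps its last pose, push and grip.
It fails at once if the ring is dropped: it falls free faster than 0.9 m/s (a fall of over 4 cm) (linear speed of ring above 0.9 m/s and contact force between the fingers and ring below 0.05 N and contact force between ring and cassette below 0.05 N).
It fails at once if another brass bit leaves the bin ((x of slug in the frame of bin above 0.082 m or x of slug in the frame of bin below -0.082 m or y of slug in the frame of bin above 0.097 m or y of slug in the frame of bin below -0.097 m or height (world z) of slug above 0.06 m) or (x of bar in the frame of bin above 0.082 m or x of bar in the frame of bin below -0.082 m or y of bar in the frame of bin above 0.097 m or y of bar in the frame of bin below -0.097 m or height (world z) of bar above 0.06 m) or (x of strip in the frame of bin above 0.082 m or x of strip in the frame of bin below -0.082 m or y of strip in the frame of bin above 0.097 m or y of strip in the frame of bin below -0.097 m or height (world z) of strip above 0.06 m) or (x of offcut in the frame of bin above 0.082 m or x of offcut in the frame of bin below -0.082 m or y of offcut in the frame of bin above 0.097 m or y of offcut in the frame of bin below -0.097 m or height (world z) of offcut above 0.06 m)).
It fails at once if a thing on the bench (hammer, jar, soldering block, brush) is moved by more than 4 cm (distance of any of hammer, jar, solder_block, brush from where it was at the start of the episode above 0.04 m).
It also fails if it takes over 51 s, if anything falls off the work surface, if the arm or the gripper's body presses on something with over 40 N, if the wrist force passes 120 N, or if a joint passes its speed limit or range.

## Robot

A 6-joint arm with a two-finger parallel gripper is mounted at the origin on the work surface. World frame = base frame: x ahead of the robot, y to its left, z up, the work surface at z = 0. Lengths are in m, angles in rad, forces in N, time in s.
With the tool pointing down it reaches from about 0.375 to 0.925 m from the base axis. Payload 5.7 kg.
Tool frame: the origin (TCP) lies on the centre line of the jaws, within the pads' length; the fingertips stand 17 mm ahead of it and the grasp point (between the pads) lies 2 mm behind it; z points along the fingers, y is the line along which they close (so a half turn about z gives the same grasp; the last joint's range is limited). The gripper opens to 88 mm and grips with 3 to 60 N. Pads are 20 mm wide; open, the fingers measure 115 mm over their backs; the gripper's body (75 mm by 178 mm) begins 61 mm behind the grasp point.
Start: joints at [-1.348, 0.359, 1.51, -0, 1.272, -0.115], TCP at [0.199, -0.566, 0.24] pointing down, gripper open.
Joint ranges: [-2.97, 2.97], [-1.01, 2.36], [0.21, 2.38], [-0.96, 4.11], [0.2, 2.71], [-2.98, 2.98]. Speed limits (rad/s): [2.39, 2.39, 3.14, 3.14, 3.14, 3.14].

## Interface

Orientations are given as a rotation vector (axis times angle).
In Python, from cell import r gives the robot as it stands.
- The arm moves only by the tool apply_moves, never from a script. Its argument "series" is one flat list of numbers, 6 for each row, row after row: the shift along the world's x, y, z in units of 0.8 m (1.0 is 0.8 m), then the turn, a rotation vector about the world's x, y, z in units of pi rad (1.0 is pi rad). A call has 1 to 20 rows; each row is the pose to reach, as a shift and turn from the pose commanded when the call began, turning the shorter way round; what a row does not reach only later rows make up. A row lasts 1/8 s, in which the tool goes at most 62.5 mm and 10.7 degrees, less where a joint would pass 70% of its speed; a pose out of reach is approached as far as the arm can. A call with a number of a shift or a turn outside -1 to 1 is refused whole. A call with a gripper value outside its range is refused whole. "grip" is the opening, from 0 (shut) to 1 (fully open), set as the call begins (left out, the last holds). The fingers move at their own pace and stop on an object; "squeeze" is the grip in N (left out, the last holds). Time passes only in rows, so rows that repeat a pose let the fingers close. It gives the time, the measured TCP pose, the force, the opening and the grip force at its end, in the units of the state.
- r.observe(): the state, without advancing time (a new reading comes with each control period).
- r.get_image(name): name is "side" or "top"; returns the picture (480x640x3 uint8, red, green, blue); there is no depth.
- r.camera_params(name): a dict with "K" (3x3 intrinsics, pixels), "xyz" and "orientation" of the camera in the world. Camera axes: x right, y down, z forward; pixel columns grow to the right and rows downward; lengths in m; the calibration is good to about 2 mm. A picture is of the moment at which its call begins. camera_params takes no time and is no camera call.
- r.hand_in(): hands the job in; it is judged then, once.
The state is a dict: "time_s": time; "joint_positions": joint angles; "qd": joint speeds; "joint_efforts": joint torques, N m; "tool_pos": TCP position; "tool_rot": TCP orientation; "ft_force": force on the tool from outside, world axes, zero at the start; "torque": the same for the moment, N m; "finger_gap": finger opening in m; "grasp_force": force on a finger pad.
Only numpy, scipy, OpenCV 4.12 (cv2) and the standard library are available. Lean on these libraries where they do the work, as an engineer would, in place of code of your own. Each camera call takes 0.05 s, during which the arm holds its last target. There are 200 camera calls.

## Working session

There is one attempt and no reset: what is moved stays moved. The work goes in short steps, Python scripts to look and compute and a tool call to move; the robot and the scene stay as the last step left them, time stands still between calls to the robot, and variables do not carry over. Pictures are saved under pics/ and viewed, at most 10 in all, crops included, and the job is handed in when it is done.

Besides the shell and the picture viewer there is one more tool, called by a JSON object that holds its "op" and its "data". apply_moves: Moves the arm, as the interface text tells. Its arguments: {"type":"object","properties":{"series":{"type":"array","items":{"type":"number","minimum":-1,"maximum":1}},"grip":{"type":"number"},"squeeze":{"type":"number"}},"required":["series"]}

```bash
mkdir -p pics; python3 - <<'E'
from cell import r
import cv2
for n in("top","side"):
    p=r.camera_params(n);print(n,p)
    cv2.imwrite(f"pics/{n}0.png",r.get_image(n)[:,:,::-1])
print(r.observe())
E
```

```text
top {'K': array([[433.91939279,   0.        , 318.73830339],
       [  0.        , 433.91939279, 239.81892888],
       [  0.        ,   0.        ,   1.        ]]), 'xyz': array([4.15006650e-01, 8.59451820e-04, 1.02306351e+00]), 'orientation': array([-2.16654556,  2.11549763, -0.11595065])}
side {'K': array([[551.35987224,   0.        , 321.38353082],
       [  0.        , 551.35987224, 245.19050278],
       [  0.        ,   0.        ,   1.        ]]), 'xyz': array([-0.16295734,  0.7713534 ,  0.76575633]), 'orientation': array([-0.9230081 ,  2.32241935, -1.24114854])}
{'time_s': 0.1, 'joint_positions': array([-1.34810583e+00,  3.59430654e-01,  1.51129792e+00, -2.68311063e-05,
        1.27251569e+00, -1.15110050e-01]), 'qd': array([-0.00013045, -0.00367405, -0.00334464,  0.00020175,  0.00154754,
       -0.00023779]), 'joint_efforts': array([-5.59112709e-05, -5.16353881e+01, -2.71407008e+01,  6.76345965e-02,
        2.75593676e-02, -2.89941067e-05]), 'tool_pos': array([ 0.19869508, -0.56552171,  0.23890502]), 'tool_rot': array([-3.09526201e+00, -5.27831853e-01,  1.79605629e-04]), 'ft_force': array([-0.3903184 ,  0.11555255,  0.42519134]), 'torque': array([-0.00478305, -0.06165016, -0.0251288 ]), 'grasp_force': 0.0, 'finger_gap': 0.08784174071575758}
```

View pics/top0.png

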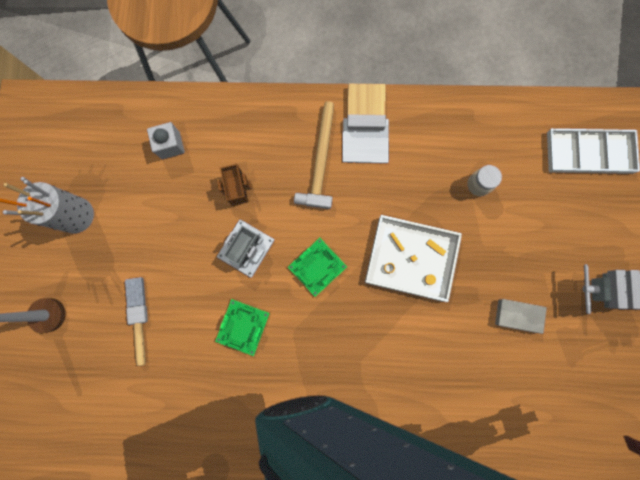

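View pics/side0.png

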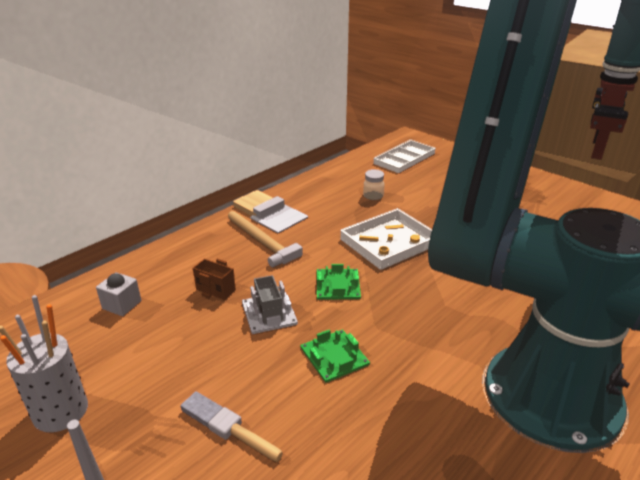

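The top view shows the white bin at about (413,258). Two round bits could be the ring: (389,268), with a dark centre, and (430,280), which looks solid. The grey cassette is in the aluminium dock at (245,247). The brown look-alike at (234,185) and the green docks are not meant. I'll confirm the ring and cassette in an enlarged crop while measuring.

```bash
cat > h.py <<'E'
import numpy as np,cv2
from scipy.spatial.transform import Rotation as R
from cell import r
def px2w(n,uv,z):
    p=r.camera_params(n);uv=np.atleast_2d(uv).astype(float)
    d=np.c_[uv,np.ones(len(uv))]@np.linalg.inv(p["K"]).T@R.from_rotvec(p["orientation"]).as_matrix().T
    o=np.array(p["xyz"]);return o+d*((z-o[2])/d[:,2])[:,None]
def w2px(n,X):
    p=r.camera_params(n);c=(np.atleast_2d(X)-p["xyz"])@R.from_rotvec(p["orientation"]).as_matrix()
    q=c@p["K"].T;return q[:,:2]/q[:,2:]
E
python3 - <<'E'
from h import *
im=cv2.imread("pics/top0.png");s=cv2.imread("pics/side0.png")
a=cv2.resize(im[210:290,205:285],(400,400),interpolation=cv2.INTER_CUBIC)
b=cv2.resize(im[215:305,365:465],(400,360),interpolation=cv2.INTER_CUBIC);b=cv2.copyMakeBorder(b,0,40,0,0,0)
cv2.imwrite("pics/crop1.png",np.hstack([a,b]))
c=cv2.resize(s[265:335,235:305],(400,400),interpolation=cv2.INTER_CUBIC)
d=cv2.resize(s[200:270,335:435],(400,280),interpolation=cv2.INTER_CUBIC);d=cv2.copyMakeBorder(d,0,120,0,0,0)
cv2.imwrite("pics/crop2.png",np.hstack([c,d]))
hsv=cv2.cvtColor(im,cv2.COLOR_BGR2HSV)
roi=np.zeros(im.shape[:2],np.uint8);roi[228:292,374:455]=255
m=cv2.inRange(hsv,(10,90,60),(35,255,255))&roi
k,l,st,ce=cv2.connectedComponentsWithStats(m)
for i in range(1,k):
  if st[i,4]>8:print(st[i],ce[i].round(1),px2w("top",ce[i],.015).round(4))
E
```

```text
[374 228   3  10  17] [374.5 231.5] [[ 0.5719 -0.1027  0.015 ]]
[443 228  12   3  24] [449.8 228.7] [[ 0.5825 -0.2781  0.015 ]]
[390 233  14  18  83] [396.9 241.4] [[ 0.5498 -0.155   0.015 ]]
[427 240  19  15 120] [435.8 247. ] [[ 0.5386 -0.2452  0.015 ]]
[410 255   7   7  30] [413.3 257.9] [[ 0.5119 -0.193   0.015 ]]
[384 263  11  10  36] [389.3 267.4] [[ 0.4886 -0.1376  0.015 ]]
[425 275  11  10  91] [430.  279.2] [[ 0.4636 -0.231   0.015 ]]
[451 274   4  18  42] [453.1 284.8] [[ 0.4522 -0.2837  0.015 ]]
[374 286  24   6  81] [382.2 289.4] [[ 0.4375 -0.1215  0.015 ]]
```

View pics/crop1.png

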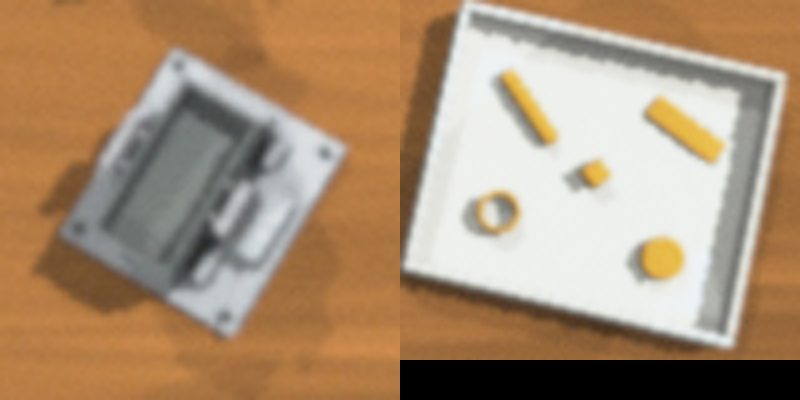

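View pics/crop2.png

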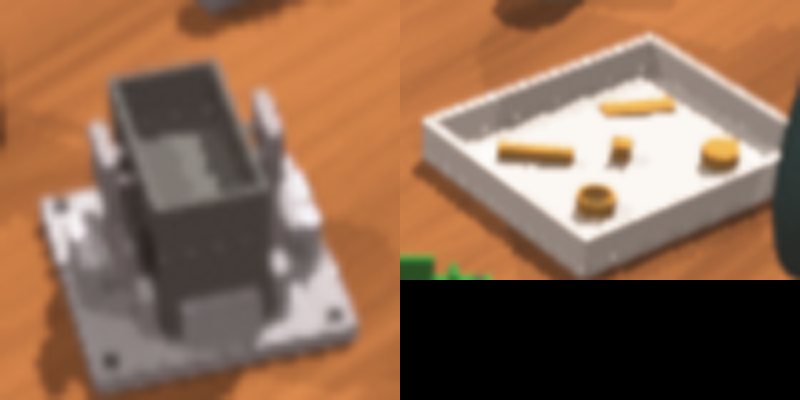

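Crop 1 confirms it. The bit at full-frame (389,268) shows a white hole, so it is the ring, and (430,279) is a solid disc, the slug. The grey cassette's tray is at about (242,243) in the dock, with a catch on each long side. Next I'll compute the poses from the corners in both views.

```bash
python3 - <<'E'
from h import *
f=lambda c,s,o:(np.array(c,float)+.5)/s-.5+np.array(o)
dk=px2w("top",f([(175,47),(345,150),(230,338),(62,232)],5,(205,210)),.008)
rm=px2w("side",f([(110,77),(215,62),(266,190),(155,212)],400/70,(235,265)),.068)
rt=px2w("top",f([(187,85),(263,127),(178,285),(102,232)],5,(205,210)),.068)
dks=px2w("side",f([(42,205),(95,392),(357,335)],400/70,(235,265)),.008)
for n,q in(("dock",dk),("rimside",rm),("rimtop",rt)):
    e=np.diff(np.vstack([q,q[:1]]),axis=0)
    print(n,q.mean(0).round(4),np.linalg.norm(e,axis=1).round(4),np.degrees(np.arctan2(e[:,1],e[:,0])).round(1))
print("dockside c",((dks[0]+dks[2])/2).round(4),[np.degrees(np.arctan2(*(b-a)[1::-1])).round(1) for a,b in((dks[0],dks[1]),(dks[1],dks[2]))])
print("ring top",px2w("top",f((497-400,212),4,(365,215)),.017).round(4),"side",px2w("side",f((596-400,193),4,(335,200)),.017).round(4))
# green docks/others near? brass cluster in side view
s=cv2.imread("pics/side0.png");h=cv2.cvtColor(s,cv2.COLOR_BGR2HSV);m=cv2.inRange(h,(10,90,40),(35,255,255))
m[:,:376]=0;m[:,392:]=0;m[:242]=0;m[257:]=0
print(cv2.boundingRect(m), px2w("side",[(cv2.boundingRect(m)[0]+cv2.boundingRect(m)[2]/2-.5,cv2.boundingRect(m)[1]+cv2.boundingRect(m)[3]/2-.5)],.011).round(4))
M=R.from_rotvec(r.observe()["tool_rot"]).as_matrix();print(M.round(3))
E
```

```text
dock [0.5274 0.2011 0.008 ] [0.096  0.1032 0.095  0.1024] [-119.8  150.7   59.7  -28.7]
rimside [0.528  0.2026 0.068 ] [0.0389 0.0779 0.0395 0.0807] [-123.1  150.8   61.   -29.7]
rimtop [0.5246 0.1985 0.068 ] [0.0395 0.0794 0.0418 0.0754] [-117.5  154.1   57.   -27.4]
dockside c [0.5253 0.2049 0.008 ] [np.float64(150.1), np.float64(-118.6)]
ring top [[ 0.4879 -0.1364  0.017 ]] side [[ 0.4898 -0.1381  0.017 ]]
(379, 246, 10, 9) [[ 0.4895 -0.1379  0.011 ]]
[[ 0.943  0.331 -0.   ]
 [ 0.331 -0.943  0.002]
 [ 0.    -0.002 -1.   ]]
```

Poses agree across the views:

| Item | Position | Angle |
|---|---|---|
| Ring | about (0.489, -0.1375) | – |
| Cassette | about (0.527, 0.2015) | long axis at -29.7° |

I'll grasp the ring with the jaw line along the cassette's long axis, so the fingers fit the tray. That takes a turn of +41°.

{"op": "apply_moves", "data": {"series": [0.363,0.535,-0.124,0,0,0.228,0.363,0.535,-0.124,0,0,0.228,0.363,0.535,-0.124,0,0,0.228,0.363,0.535,-0.124,0,0,0.228,0.363,0.535,-0.124,0,0,0.228,0.363,0.535,-0.124,0,0,0.228,0.363,0.535,-0.124,0,0,0.228,0.363,0.535,-0.124,0,0,0.228,0.363,0.535,-0.124,0,0,0.228,0.363,0.535,-0.124,0,0,0.228,0.363,0.535,-0.124,0,0,0.228,0.363,0.535,-0.124,0,0,0.228,0.363,0.535,-0.124,0,0,0.228], "grip": 0.42, "squeeze": 15}}

```text
time_s: 1.72
tool_pos: [0.4889, -0.139, 0.1407]
tool_rot: [2.716, 1.578, 0.0]
ft_force: [0.0, 0.3, -0.8]
finger_gap: 0.0368
grasp_force: 0.0
```

{"op": "apply_moves", "data": {"series": [0,0.002,-0.06,0,0,0,0,0.002,-0.113,0,0,0,0,0.002,-0.113,0,0,0,0,0.002,-0.113,0,0,0]}}

```text
time_s: 2.22
tool_pos: [0.4898, -0.137, 0.051]
tool_rot: [2.715, 1.579, 0.001]
ft_force: [0.3, -0.2, 0.5]
finger_gap: 0.0371
grasp_force: 0.0
```

```bash
python3 - <<'E'
from h import *
for n,(x,y) in(("side",(345,200)),):
    im=r.get_image(n)[:,:,::-1];cv2.imwrite("pics/g.png",cv2.resize(im[y:y+70,x:x+90],(720,560),interpolation=cv2.INTER_CUBIC))
o=r.observe();print(o["tool_pos"])
E
```

```text
[ 0.49031619 -0.13719578  0.05150573]
```

View pics/g.png

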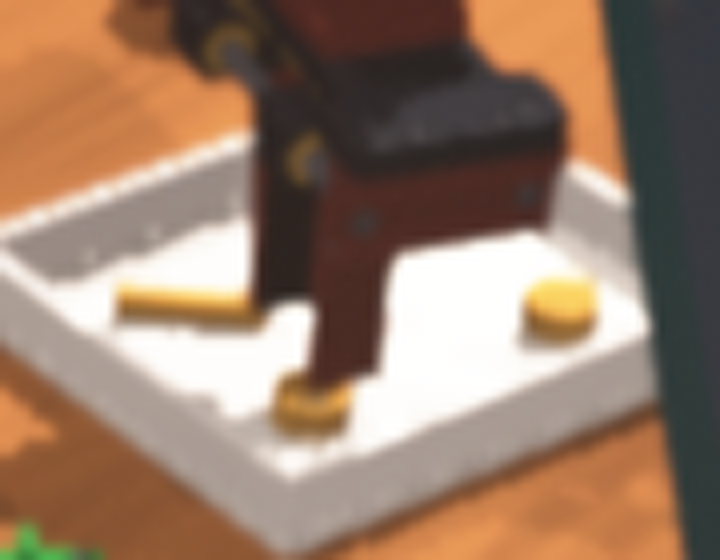

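The side crop shows the fingers straddling the ring, which sits at crop (312,400). The bar end at (265,305) is clear. I'll go down and close.

{"op": "apply_moves", "data": {"series": [0,0,-0.02,0,0,0,0,0,-0.032,0,0,0,0,0,-0.032,0,0,0]}}

```text
time_s: 2.65
tool_pos: [0.4893, -0.1365, 0.0248]
tool_rot: [2.715, 1.58, 0.0]
ft_force: [0.3, 0.7, 0.3]
finger_gap: 0.0369
grasp_force: 0.0
```

{"op": "apply_moves", "data": {"series": [0,0,0,0,0,0,0,0,0,0,0,0,0,0,0,0,0,0,0,0,0,0,0,0,0,0,0,0,0,0], "grip": 0.1, "squeeze": 15}}

```text
time_s: 3.28
tool_pos: [0.4897, -0.1367, 0.025]
tool_rot: [2.715, 1.58, 0.001]
ft_force: [-0.7, 0.6, 5.8]
finger_gap: 0.0251
grasp_force: 15.0
```

{"op": "apply_moves", "data": {"series": [0,0,0.03,0,0,0,0,0,0.08,0,0,0,0,0,0.13,0,0,0,0.005,0.05,0.14,0,0,0,0.011,0.1,0.14,0,0,0,0.018,0.16,0.14,0,0,0,0.025,0.22,0.14,0,0,0,0.031,0.28,0.14,0,0,0,0.038,0.34,0.14,0,0,0,0.043,0.39,0.14,0,0,0,0.047,0.423,0.14,0,0,0,0.047,0.423,0.14,0,0,0,0.047,0.423,0.14,0,0,0]}}

```text
time_s: 4.9
tool_pos: [0.5263, 0.2013, 0.1361]
tool_rot: [2.715, 1.581, -0.002]
ft_force: [0.7, 0.4, -0.4]
finger_gap: 0.025
grasp_force: 15.0
```

```bash
python3 - <<'E'
from h import *
out=[]
for n,(x,y) in(("side",(225,230)),("top",(200,200))):
    im=r.get_image(n)[:,:,::-1];cv2.imwrite(f"pics/{n}p.png",im);out.append(cv2.resize(im[y:y+100,x:x+100],(400,400),interpolation=cv2.INTER_CUBIC))
cv2.imwrite("pics/p.png",np.hstack(out))
o=r.observe();print(o["tool_pos"],o["finger_gap"],o["grasp_force"])
E
```

```text
[0.52650633 0.20081895 0.13628613] 0.025311130143359485 14.9997553601861
```

View pics/p.png

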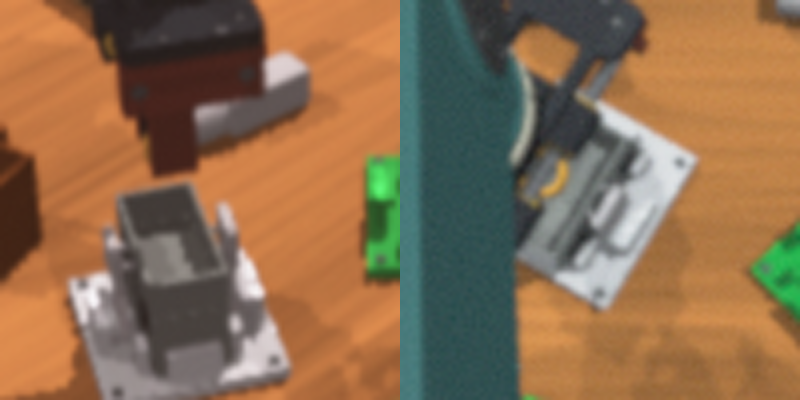

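The ring is still held; the top crop shows it at (550,180), over the tray. The tool is centred on the cassette to within about 1 mm, so I'll lower it into the tray.

{"op": "apply_moves", "data": {"series": [0,0,-0.03,0,0,0,0,0,-0.055,0,0,0,0,0,-0.07,0,0,0,0,0,-0.08,0,0,0,0,0,-0.085,0,0,0,0,0,-0.087,0,0,0,0,0,-0.087,0,0,0]}}

```text
time_s: 5.88
tool_pos: [0.5271, 0.202, 0.0671]
tool_rot: [2.715, 1.58, 0.001]
ft_force: [0.0, -0.1, -0.7]
finger_gap: 0.0249
grasp_force: 15.0
```

{"op": "apply_moves", "data": {"series": [0,0,-0.001,0,0,0,0,0,-0.001,0,0,0]}}

```text
time_s: 6.12
tool_pos: [0.5269, 0.202, 0.0662]
tool_rot: [-2.715, -1.58, -0.0]
ft_force: [0.0, -0.8, -0.5]
finger_gap: 0.025
grasp_force: 15.0
```

{"op": "apply_moves", "data": {"series": [0,0,0,0,0,0,0,0,0,0,0,0,0,0,0,0,0,0,0,0,0,0,0,0,0,0,0,0,0,0], "grip": 0.39}}

```text
time_s: 6.75
tool_pos: [0.5268, 0.2019, 0.066]
tool_rot: [-2.715, -1.58, 0.0]
ft_force: [-0.7, -0.1, -0.1]
finger_gap: 0.0341
grasp_force: 0.0
```

{"op": "apply_moves", "data": {"series": [0,0,0.01,0,0,0,0,0,0.03,0,0,0,0,0,0.06,0,0,0,0,0,0.1,0,0,0,0,0,0.1,0,0,0,0,0,0.1,0,0,0]}}

```text
time_s: 7.5
tool_pos: [0.5267, 0.2019, 0.1462]
tool_rot: [2.715, 1.58, 0.001]
ft_force: [-0.6, 0.0, -1.0]
finger_gap: 0.0343
grasp_force: 0.0
```

```bash
python3 - <<'E'
from h import *
out=[]
for n,(x,y) in(("side",(225,230)),("top",(200,200))):
    im=r.get_image(n)[:,:,::-1];cv2.imwrite(f"pics/{n}q.png",im);out.append(cv2.resize(im[y:y+100,x:x+100],(400,400),interpolation=cv2.INTER_CUBIC))
cv2.imwrite("pics/q.png",np.hstack(out))
o=r.observe();print(o["tool_pos"],o["tool_rot"],o["finger_gap"],o["joint_positions"])
E
```

```text
[0.52602216 0.20171934 0.14524496] [-2.71478244e+00 -1.57983554e+00  2.64104649e-03] 0.03412028431933429 [2.43519878e-01 4.10203464e-01 1.69472360e+00 1.05543606e-04
 1.03844367e+00 7.60196816e-01]
```

View pics/q.png

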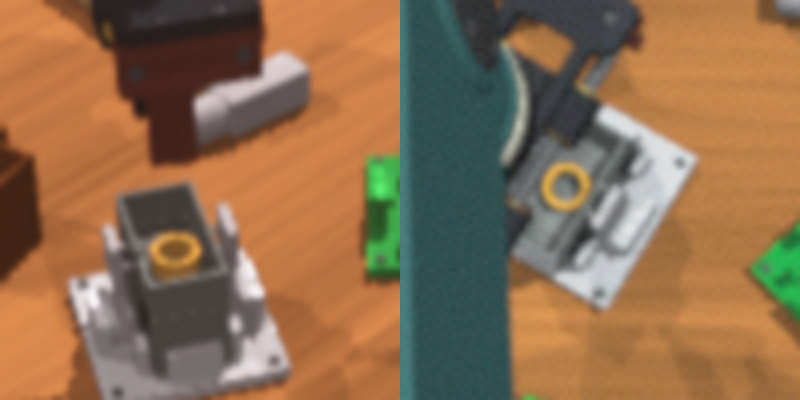

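The ring lies flat in the tray, at (175,250) in the side crop and (566,187) in the top crop. I'll turn 90° with the gripper fully open to bring the jaws across the catches.

{"op": "apply_moves", "data": {"series": [0,0,0,0,0,0.5,0,0,0,0,0,0.5,0,0,0,0,0,0.5,0,0,0,0,0,0.5,0,0,0,0,0,0.5,0,0,0,0,0,0.5,0,0,0,0,0,0.5,0,0,0,0,0,0.5,0,0,0,0,0,0.5,0,0,0,0,0,0.5,0,0,0,0,0,0.5], "grip": 1}}

```text
time_s: 8.98
tool_pos: [0.5265, 0.2018, 0.1454]
tool_rot: [-0.805, -3.036, 0.001]
ft_force: [-0.9, 0.6, 0.4]
finger_gap: 0.088
grasp_force: 0.0
```

```bash
python3 - <<'E'
from h import *
out=[]
for n,(x,y) in(("side",(225,215)),("top",(200,200))):
    im=r.get_image(n)[:,:,::-1];cv2.imwrite(f"pics/{n}s.png",im);out.append(cv2.resize(im[y:y+100,x:x+100],(400,400),interpolation=cv2.INTER_CUBIC))
cv2.imwrite("pics/s.png",np.hstack(out))
o=r.observe();M=R.from_rotvec(o["tool_rot"]).as_matrix();print(o["tool_pos"],np.degrees(np.arctan2(M[1,1],M[0,1])),M[2].round(3),o["finger_gap"])
E
```

```text
[0.52662804 0.2018944  0.14569144] 60.34312254194396 [ 0.    -0.001 -1.   ] 0.08769892198361683
```

View pics/s.png

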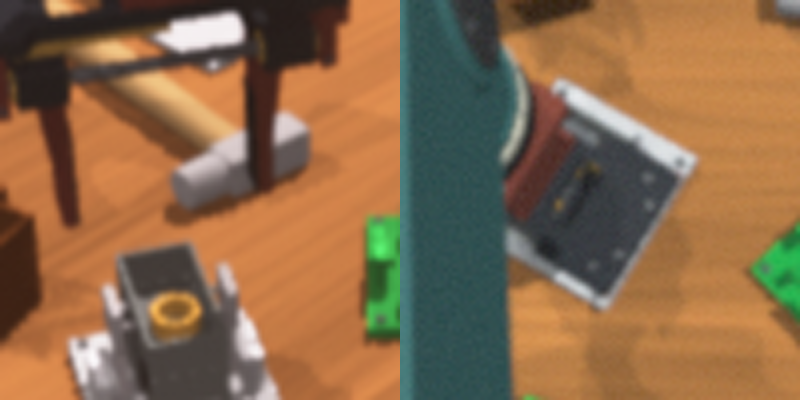

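The fingers at (65,225) and (265,190) are centred over the catches at (108,290) and (227,265). I'll go down to pad height.

{"op": "apply_moves", "data": {"series": [0,0,-0.04,0,0,0,0,0,-0.075,0,0,0,0,0,-0.1,0,0,0,0,0,-0.112,0,0,0,0,0,-0.112,0,0,0,0,0,-0.112,0,0,0]}}

```text
time_s: 9.82
tool_pos: [0.5275, 0.2021, 0.0572]
tool_rot: [0.803, 3.036, 0.001]
ft_force: [0.1, 0.6, -0.4]
finger_gap: 0.0882
grasp_force: 0.0
```

{"op": "apply_moves", "data": {"series": [0,0,0,0,0,0,0,0,0,0,0,0,0,0,0,0,0,0,0,0,0,0,0,0,0,0,0,0,0,0,0,0,0,0,0,0,0,0,0,0,0,0,0,0,0,0,0,0], "grip": 0.4, "squeeze": 42}}

```text
time_s: 10.82
tool_pos: [0.5271, 0.202, 0.0577]
tool_rot: [0.802, 3.037, 0.0]
ft_force: [-2.6, -1.1, 11.8]
finger_gap: 0.0509
grasp_force: 42.0
```

{"op": "apply_moves", "data": {"series": [0,0,0.004,0,0,0,0,0,0.008,0,0,0,0,0,0.012,0,0,0,0,0,0.012,0,0,0]}}

```text
time_s: 11.32
tool_pos: [0.5269, 0.202, 0.0661]
tool_rot: [0.803, 3.037, -0.0]
ft_force: [0.3, 0.4, -2.2]
finger_gap: 0.0509
grasp_force: 42.0
```

The -2.2 N vertical load matches the cassette's weight, so it is free of the dock. I'll continue lifting smoothly.

{"op": "apply_moves", "data": {"series": [0,0,0.01,0,0,0,0,0,0.025,0,0,0,0,0,0.045,0,0,0,0,0,0.065,0,0,0,0,0,0.085,0,0,0,0,0,0.105,0,0,0,0,0,0.125,0,0,0,0,0,0.14,0,0,0,0,0,0.15,0,0,0,0,0,0.155,0,0,0,0,0,0.155,0,0,0,0,0,0.155,0,0,0,0,0,0.155,0,0,0,0,0,0.155,0,0,0]}}

```text
time_s: 13.08
tool_pos: [0.5267, 0.2019, 0.1898]
tool_rot: [-0.803, -3.037, 0.001]
ft_force: [-0.4, 0.3, -1.7]
finger_gap: 0.0505
grasp_force: 42.0
```

```bash
python3 - <<'E'
from h import *
out=[]
for n,(x,y) in(("side",(200,130)),("top",(180,180))):
    im=r.get_image(n)[:,:,::-1];out.append(cv2.resize(im[y:y+200,x:x+133],(400,600),interpolation=cv2.INTER_CUBIC))
cv2.imwrite("pics/e.png",np.hstack(out))
o=r.observe();print(o["tool_pos"],o["finger_gap"],o["grasp_force"],o["ft_force"])
E
```

```text
[0.52678155 0.20191269 0.18989773] 0.050560115574967014 41.97700381278992 [-0.21649906 -0.03424637 -2.00473326]
```

View pics/e.png

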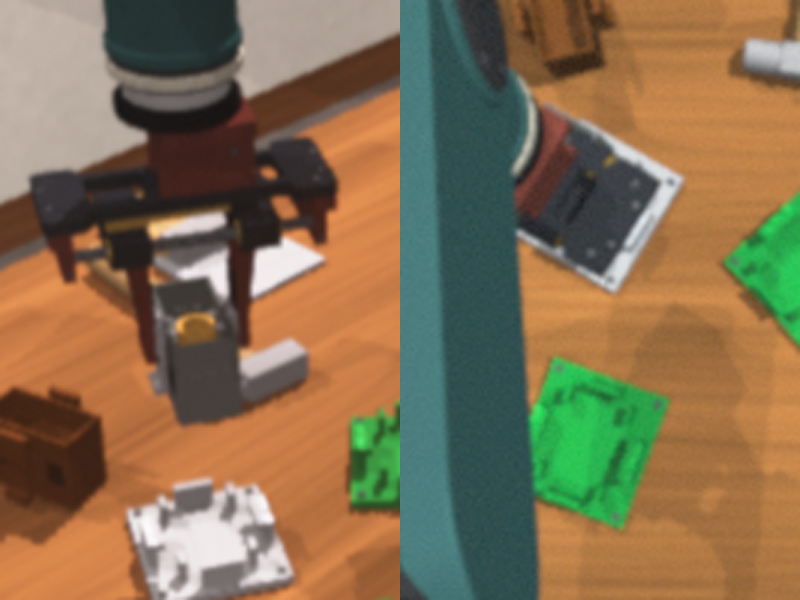

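The side view shows the cassette level between the fingers, with the ring in its tray at (197,325). It is clear of the empty dock at (210,540), and its underside is about 14 cm up.

```bash
python3 -c "
from cell import r
print(r.hand_in())"
```

```text
the job is handed in; nothing more can be done
None
```

I put the ring in the tray, pinched the cassette free and handed the job in with it held level by its catches, underside about 14 cm above the bench; the hand-in returned no verdict.

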